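# Screw an eye bolt home with a tommy bar

### The job

The eye bolt on the wooden anchor post is not quite screwed down. Take the tommy bar from the cork mat, slide its rod through the bolt's loop and use it to turn the bolt clockwise (seen from above) by feel until its collar is snug on the rubber washer, without forcing it and crushing the washer; then draw the bar out and lay it back on the cork mat. Do not turn the bolt with the fingers, and do not shift or knock over the jar, the cup and the bottles.

Things in the scene. Friction and masses are not known exactly. Their poses are not given: they have to be found in the camera images.
- post: wooden anchor post, a block 110 (x) x 90 (y) x 50 mm high fixed to the bench; origin at the centre of its underside, z up. Near the centre of its top stands the eye bolt; a small brass cup hook (26 mm high) is screwed into one corner and a loose steel washer lies near another
- loop (a point): centre of the hole of the steel eye bolt's loop, about 95 to 99 mm above the bench. The hole is 18 mm across, the round stock 8 mm thick, the loop 34 mm over all. Its x axis is the axis of the hole, level (either way round is the same); z up. The bolt turns about the vertical line through it. A 13 mm rod in the hole has roughly 35 degrees of play to either side before it bears on the loop
- eye: the eye bolt, origin 45 mm below the loop's centre, same axes. Clockwise from above drives it down, 18 mm a turn; it has 23 to 75 degrees to go, home is not marked. Running friction 0.15 N m; it stays where left. Once home, torque climbs springily, 14 N m per rad, and springs back when let go. 0.4 to 0.9 N m about its axis is snug; at 1.7 N m the washer is crushed
- collar (a point): centre of the underside of the eye bolt's round collar (27 mm across, 5 mm thick, 38 mm below the centre of the loop). It is home when it bears on the rubber washer, whose top is 57 mm above the post's underside; at the start it stands 1.1 to 3.8 mm higher
- bar: tommy bar, about 160 g: a black square handle 22 x 22 mm in section and 80 mm long with a plain steel rod of 13 mm diameter and a round nose that sticks out 90 mm from one end. Origin at the centre of the handle on the bar's axis, 11 mm above what it lies on; x along the bar towards the rod's nose, z up
- tip (a point): the nose of the tommy bar's rod, on its axis, 130 mm from the centre of the handle
- mat: cork mat 270 (x) x 150 (y) x 6 mm fixed to the bench, origin at the centre of its underside
- paint_jar: bystander: small glass jar with a white lid, 36 mm across, 42 mm high; origin at the centre of its underside
- glue_bottle: bystander: white bottle, 40 mm across, 100 mm high; origin at the centre of its underside
- thinner_bottle: bystander: grey bottle, 48 mm across, 130 mm high; origin at the centre of its underside
- rinse_cup: bystander: glass cup, 64 mm across, 75 mm high; origin at the centre of its underside
Things that resemble listed ones, but are neither listed nor needed, are in the scene too. Of the things shaped like the bar, the black one is meant.

How it is judged:
By the outcome, as a careful person would: the job done as asked, in the order asked, and still so for the second after the job is handed in, with the robot touching nothing.
It also fails if it takes over 72 s, if anything falls off the work surface, if the arm or the gripper's body presses on something with over 40 N, if the wrist force passes 120 N, or if a joint passes its speed limit or range.

### The arm

A 6-joint arm with a two-finger parallel gripper is mounted at the origin on the work surface. World frame = base frame: x ahead of the robot, y to its left, z up, the work surface at z = 0. Lengths are in m, angles in rad, forces in N, time in s.
With the tool pointing down it reaches from about 0.275 to 0.75 m from the base axis. Payload 10.2 kg.
Tool frame: the origin (TCP) lies at the very end of the fingers, on their centre line; the grasp point (between the pads) lies 19 mm behind it (arm.pinch_z is the distance from the TCP to the grasp point, in m); z points along the fingers, y is the line along which they close (so a half turn about z gives the same grasp; the last joint's range is limited). The gripper opens to 85 mm and grips with 20 to 120 N. Pads are 22 mm wide; open, the fingers measure 114 mm over their backs; the gripper's body (76 mm by 85 mm) begins 54 mm behind the grasp point. The pads swing forward as they close: fully open they stand 13 mm farther back than shut.
Start: joints at [0.942, 0.313, 1.498, -0, 1.331, -0.223], TCP at [0.207, 0.482, 0.231] pointing down, gripper open.
Joint ranges: [-2.94, 2.94], [-0.97, 2.17], [0.19, 2.56], [-1.23, 4.37], [0.02, 3.11], [-2.88, 2.88]. Speed limits (rad/s): [2.39, 2.39, 3.01, 3.14, 3.14, 3.14].

### API

Orientations are given as a unit quaternion [x, y, z, w].
In Python, from rig import arm gives the robot as it stands.
- The arm moves only by the tool arm_command, never from a script. Its argument "targets" is a list of rows, each an object of numbers: "dx", "dy", "dz": the shift along the tool's x, y, z in parts of the range, where 1.0 means 60 cm; "rx", "ry", "rz": the turn, a rotation vector about the tool's x, y, z in shares of 120 degrees (1.0 is 120 degrees). A call has 1 to 20 rows; each row is the pose to reach, as a shift and turn from the pose commanded when the call began, along the tool's axes at that moment; what a row does not reach only later rows make up. A row lasts 1/12 s, in which the tool goes at most 41.7 mm and 7.16 degrees, less where a joint would pass 70% of its speed; a pose out of reach is approached as far as the arm can. A shift or turn number past 1, either way, is cut back to 1. A call with a gripper value outside its range is refused whole. "fingers" is the finger opening in cm, from 0 to 8.54, set as the call begins (left out, the last holds). The fingers move at their own pace and stop on an object; the grip force is fixed at half the most. Time passes only in rows, so rows that repeat a pose let the fingers close. It gives the time, the measured TCP pose, the force, the opening and the grip force at its end, in the units of the state.
- arm.get_obs(): the state, without advancing time (a new reading comes with each control period).
- arm.capture(name): name is "side" or "top" or "wrist"; returns the picture (400x640x3 uint8, red, green, blue); there is no depth.
- arm.camera_params(name): a dict with "fx", "fy", "cx", "cy" (pixels), "dist" ([k1, k2, p1, p2, k3] as OpenCV has them; the pictures are not rectified), "R" (3x3) and "t" (3): a world point X has camera coordinates R X + t. Camera axes: x right, y down, z forward; pixel columns grow to the right and rows downward; lengths in m; the calibration is good to about 2 mm. A picture is of the moment at which its call begins: read the wrist's pose just before it. camera_params takes no time and is no camera call; for the wrist camera it gives the pose at the moment of the call.
- arm.hand_in(): hands the job in; it is judged then, once.
Trained networks look in the newest picture that a camera, given by its name, has taken for a name from the list of things; names that differ only in an ending like _2 or _b are one class to them, and where a whole thing is asked for, a point or a joint stands for the part that bears it (a point fixed in the world has none). Each returns a list of dicts, best first, with "score" (0 to 1); they miss things now and then, are a little off and sometimes report something else, mostly with a low value. They report only what shows in the picture. A call takes as long as a camera call. They do not tell look-alikes from the thing itself.
- arm.spot_in(camera, target): "location" ([column, row] in pixels, amid what is visible of it).
The state is a dict: "clock": time; "joints": joint angles; "dq": joint speeds; "joint_efforts": joint torques, N m; "tcp_pos": TCP position; "tcp_rot": TCP orientation; "contact_force": force on the tool from outside, world axes, zero at the start; "torque": the same for the moment, N m; "finger_gap": opening from 0.0 (shut) to 1.0 (fully open); "finger_force": force on a finger pad.
Only numpy, scipy, OpenCV 4.12 (cv2) and the standard library are available. Lean on these libraries where they do the work, as an engineer would, in place of code of your own. Each camera call takes 0.05 s, during which the arm holds its last target. There are 200 camera calls.

## Working session

There is one attempt and no reset: what is moved stays moved. The work goes in short steps, Python scripts to look and compute and a tool call to move; the robot and the scene stay as the last step left them, time stands still between calls to the robot, and variables do not carry over. Pictures are saved under pics/ and viewed, at most 12 in all, crops included, and the job is handed in when it is done.

Besides the shell and the picture viewer there is one more tool, called as name(argument=value, ...) on one line, values as JSON. arm_command: Moves the arm, as the interface text tells. Its arguments: {"type":"object","properties":{"targets":{"type":"array","items":{"type":"object","properties":{"dx":{"type":"number"},"dy":{"type":"number"},"dz":{"type":"number"},"rx":{"type":"number"},"ry":{"type":"number"},"rz":{"type":"number"}}}},"fingers":{"type":"number"}},"required":["targets"]}

```bash
mkdir -p pics
cat > h.py <<'E'
import numpy as np, cv2
from rig import arm
from scipy.spatial.transform import Rotation as Rn
def ray(cam,px,P=None):
    P=P or arm.camera_params(cam)
    K=np.array([[P['fx'],0,P['cx']],[0,P['fy'],P['cy']],[0,0,1]])
    u=cv2.undistortPoints(np.array([[px]],float),K,np.array(P['dist'],float))[0,0]
    R=np.array(P['R']);t=np.array(P['t'])
    d=R.T@np.array([u[0],u[1],1]);return -R.T@t,d/np.linalg.norm(d)
def atz(cam,px,z,P=None):
    o,d=ray(cam,px,P);return o+d*(z-o[2])/d[2]
def tri(rays):
    A=sum(np.eye(3)-np.outer(d,d) for o,d in rays);b=sum((np.eye(3)-np.outer(d,d))@o for o,d in rays)
    X=np.linalg.solve(A,b);return X,[round(1e3*np.linalg.norm((np.eye(3)-np.outer(d,d))@(X-o)),1) for o,d in rays]
def proj(cam,X,P=None):
    P=P or arm.camera_params(cam)
    K=np.array([[P['fx'],0,P['cx']],[0,P['fy'],P['cy']],[0,0,1]])
    return cv2.projectPoints(np.atleast_2d(np.array(X,float)),cv2.Rodrigues(np.array(P['R']))[0],np.array(P['t'],float),K,np.array(P['dist'],float))[0][:,0]
def save(cam,name):
    im=arm.capture(cam);cv2.imwrite('pics/'+name,im[:,:,::-1]);return im
def totool(pos=None,R=None):
    o=arm.get_obs();R0=Rn.from_quat(o['tcp_rot'])
    if pos is not None: print('shift cm',np.round(R0.inv().apply(np.array(pos)-o['tcp_pos'])*100,2))
    if R is not None: print('rotvec deg',np.round((R0.inv()*R).as_rotvec(degrees=True),2))
E
python3 - <<'E'
from h import *
np.set_printoptions(precision=4,suppress=True)
a=save('top','top0.png');b=save('side','side0.png')
cv2.imwrite('pics/both0.png',cv2.resize(np.hstack([a,b])[:,:,::-1],(800,250)))
for c in('top','side'):
    P=arm.camera_params(c);print(c,P['fx'],-np.array(P['R']).T@P['t'],np.array(P['R'])[2])
    for n in('post','loop','eye','collar','bar','tip','mat','paint_jar','glue_bottle','thinner_bottle','rinse_cup'):
        print(c,n,[(np.round(d['location'],1).tolist(),round(d['score'],2)) for d in arm.spot_in(c,n)][:4])
print(arm.get_obs())
E
```

```text
top 420.6258568677138 [ 0.3132 -0.0327  1.087 ] [ 0.2299  0.004  -0.9732]
top post [([292.2, 228.5], 0.61)]
top loop [([286.7, 219.9], 0.67)]
top eye [([286.4, 221.6], 0.66)]
top collar []
top bar [([438.4, 222.1], 0.85), ([463.2, 289.0], 0.68), ([438.2, 151.3], 0.64)]
top tip [([461.8, 288.7], 0.67), ([442.3, 146.9], 0.65), ([439.2, 224.1], 0.58)]
top mat [([421.9, 218.5], 0.76), ([286.9, 218.6], 0.61)]
top paint_jar [([359.5, 209.5], 0.55)]
top glue_bottle [([267.0, 137.3], 0.71)]
top thinner_bottle [([209.6, 148.5], 0.58)]
top rinse_cup [([182.7, 234.4], 0.59)]
side 481.2933902957603 [0.394  0.7792 0.8003] [ 0.1422 -0.7365 -0.6613]
side post [([329.8, 248.4], 0.95), ([330.9, 228.6], 0.24)]
side loop [([325.9, 225.4], 0.8), ([346.1, 144.3], 0.4)]
side eye [([325.7, 228.2], 0.69)]
side collar [([330.3, 228.4], 0.56)]
side bar [([411.1, 143.8], 0.89), ([279.3, 140.0], 0.65), ([348.5, 146.1], 0.5)]
side tip [([346.2, 151.0], 0.74), ([409.0, 146.3], 0.68), ([280.7, 142.4], 0.67)]
side mat [([338.3, 161.5], 0.96)]
side paint_jar [([322.8, 193.5], 0.49), ([329.4, 228.9], 0.38)]
side glue_bottle [([213.9, 251.5], 0.67), ([326.0, 231.4], 0.62)]
side thinner_bottle [([204.2, 302.7], 0.73)]
side rinse_cup [([317.1, 349.1], 0.95)]
{'clock': 1.2, 'joints': array([ 0.9416,  0.3129,  1.4977, -0.    ,  1.331 , -0.2234]), 'dq': array([ 0.001 , -0.0009, -0.0021,  0.0003,  0.0006,  0.0008]), 'joint_efforts': array([ -0.001 , -41.2166, -25.9906,  -0.0002,   0.0004,   0.    ]), 'tcp_pos': array([0.2073, 0.4824, 0.2313]), 'tcp_rot': array([0.2015, 0.9795, 0.    , 0.    ]), 'contact_force': array([-0.6052, -0.4743,  0.0403]), 'torque': array([-0.0194,  0.0295, -0.0108]), 'finger_force': 0.0, 'finger_gap': 0.999062287290218}
```

View pics/top0.png

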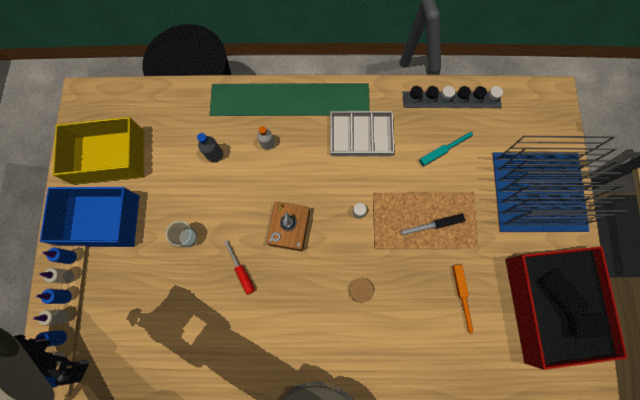

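View pics/side0.png

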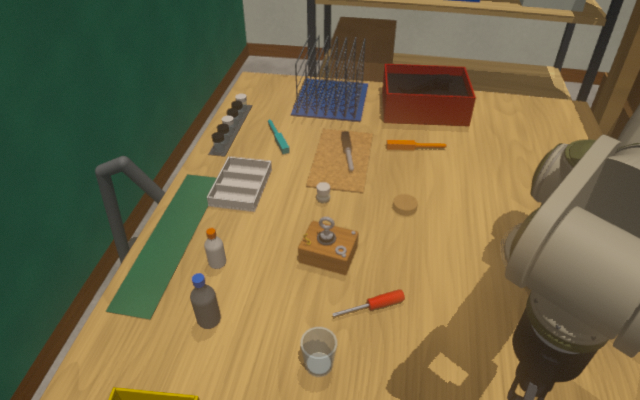

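The top view shows the black bar on the cork mat at (434,226), with its handle at (450,220) and its nose at about (403,233). The look-alikes are teal at (446,148) and orange at (462,298). The black one is the one meant, since it is the only black bar and the only one on the mat. The post is at (290,226) with the loop at (287,219), and the jar at (360,210) stands between post and mat.

Run:
```python
from h import *
np.set_printoptions(precision=4,suppress=True)
for n,t,s in(('loop',(286.7,219.9),(325.9,225.4)),('jar',(359.5,209.5),(322.8,193.5)),('glue',(267,137.3),(213.9,251.5)),('thin',(209.6,148.5),(204.2,302.7)),('cup',(182.7,234.4),(317.1,349.1)),('bar',(438.4,222.1),(348.5,146.1))):
    print(n,*tri([ray('top',t),ray('side',s)]))
print('handle',atz('top',(450,220),.02),'nose',atz('top',(403,233),.015),'mat',atz('top',(373,193),.006),atz('top',(477,247),.006))
print('post corners',[atz('top',p,.05) for p in((275,203),(313,207),(267,241),(304,249))])
o=arm.get_obs();P=arm.camera_params('wrist');R=Rn.from_quat(o['tcp_rot']).as_matrix()
c=-np.array(P['R']).T@P['t'];print('wrist cam in tool',R.T@(c-o['tcp_pos']),'fwd',R.T@np.array(P['R'])[2],'right',R.T@np.array(P['R'])[0],P['fx'],'tool axes',R)
a=cv2.imread('pics/top0.png');b=cv2.imread('pics/side0.png')
A=cv2.resize(a[180:260,360:490],None,fx=4,fy=4);B=cv2.resize(b[200:280,290:365],None,fx=4,fy=4)
C=cv2.resize(a[195:255,260:320],None,fx=4,fy=4)
im=np.zeros((580,800,3),np.uint8);im[:320,:520]=A;im[320:560,:240]=C;im[:320,:][:, 520:]=cv2.resize(B,(280,320));cv2.imwrite('pics/c1.png',im)
```

```text
loop [0.5063 0.0681 0.086 ] [np.float64(0.7), np.float64(0.7)]
jar [ 0.5457 -0.1142  0.0138] [np.float64(1.2), np.float64(1.2)]
glue [0.742  0.1319 0.029 ] [np.float64(0.5), np.float64(0.5)]
thin [0.705  0.2791 0.0504] [np.float64(1.6), np.float64(1.6)]
cup [0.4773 0.3343 0.0444] [np.float64(0.9), np.float64(0.9)]
bar [ 0.509  -0.3166  0.0214] [np.float64(2.6), np.float64(2.6)]
handle [ 0.5174 -0.3478  0.02  ] nose [ 0.4845 -0.2252  0.015 ] mat [ 0.5934 -0.1515  0.006 ] [ 0.4488 -0.4178  0.006 ]
post corners [array([0.5561, 0.1024, 0.05  ]), array([0.5456, 0.0059, 0.05  ]), array([0.4592, 0.1196, 0.05  ]), array([0.4393, 0.0274, 0.05  ])]
wrist cam in tool [ 0.0692  0.0001 -0.1418] fwd [-0.2714  0.0011  0.9625] right [-0.0011  1.     -0.0015] 317.3133085732551 tool axes [[-0.9188  0.3948  0.    ]
 [ 0.3948  0.9188  0.    ]
 [-0.      0.     -1.    ]]
```

View pics/c1.png

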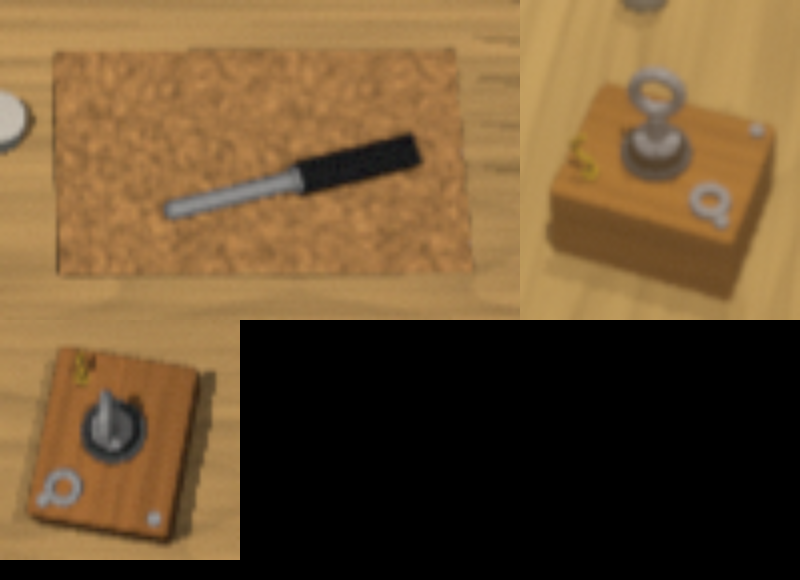

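The crops confirm it: black square handle with a steel rod, lying on the cork with its nose towards +y. The loop faces the side camera almost square on, so the hole axis is roughly along y. Next I'll look from above the loop on the way to the bar.

The rows are not in the units I measure in: shifts go in shares of 60 cm and turns go in shares of 120 degrees. I convert before sending: -44 cm / 60 = -0.7333, -26 cm / 60 = -0.4333, 52 degrees / 120 = 0.4333.

arm_command(targets=[{"dx":-0.3667,"dy":-0.2167,"dz":-0.0167,"rz":0.2167},{"dx":-0.3667,"dy":-0.2167,"dz":-0.0167,"rz":0.2167},{"dx":-0.3667,"dy":-0.2167,"dz":-0.0167,"rz":0.2167},{"dx":-0.3667,"dy":-0.2167,"dz":-0.0167,"rz":0.2167},{"dx":-0.3667,"dy":-0.2167,"dz":-0.0167,"rz":0.2167},{"dx":-0.7333,"dy":-0.4333,"dz":-0.0167,"rz":0.4333},{"dx":-0.7333,"dy":-0.4333,"dz":-0.0167,"rz":0.4333},{"dx":-0.7333,"dy":-0.4333,"dz":-0.0167,"rz":0.4333},{"dx":-0.7333,"dy":-0.4333,"dz":-0.0167,"rz":0.4333},{"dx":-0.7333,"dy":-0.4333,"dz":-0.0167,"rz":0.4333},{"dx":-0.7333,"dy":-0.4333,"dz":-0.0167,"rz":0.4333},{"dx":-0.7333,"dy":-0.4333,"dz":-0.0167,"rz":0.4333},{"dx":-0.7333,"dy":-0.4333,"dz":-0.0167,"rz":0.4333},{"dx":-0.7333,"dy":-0.4333,"dz":-0.0167,"rz":0.4333},{"dx":-0.7333,"dy":-0.4333,"dz":-0.0167,"rz":0.4333},{"dx":-0.7333,"dy":-0.4333,"dz":-0.0167,"rz":0.4333}])

```text
$.targets[0]: bad value
```

Run:
```python
from h import *
np.set_printoptions(precision=4,suppress=True)
o=arm.get_obs();print(o['clock'],o['tcp_pos'],Rn.from_quat(o['tcp_rot']).as_matrix()[:,0],o['joints'])
P=arm.camera_params('wrist');im=save('wrist','w1.png')
import pickle;pickle.dump(P,open('w1.pkl','wb'))
print([(n,[(np.round(d['location'],1).tolist(),round(d['score'],2)) for d in arm.spot_in('wrist',n)][:3]) for n in('loop','eye','collar','post')])
print(proj('wrist',[.5063,.0681,.097],P))
```

```text
1.2 [0.2073 0.4824 0.2313] [-0.9188  0.3948 -0.    ] [ 0.9416  0.3129  1.4977 -0.      1.331  -0.2234]
[('loop', []), ('eye', []), ('collar', []), ('post', [])]
[[122.6509 511.239 ]]
```

View pics/w1.png

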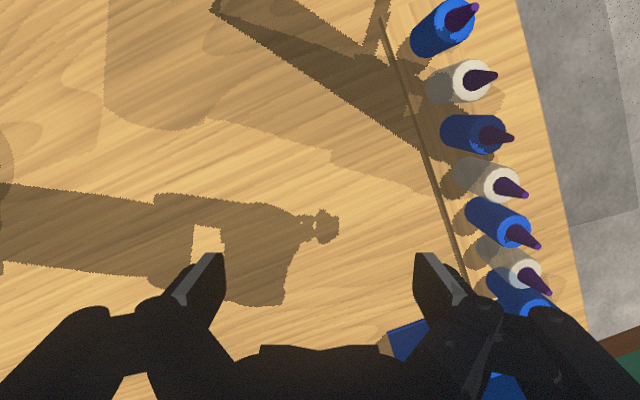

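The first move was refused. That picture shows only the bench and the pen rack, so I'll resend with every field filled in.

Converted, -44 cm / 60 = -0.7333, -26 cm / 60 = -0.4333, 52 degrees / 120 = 0.4333.

arm_command(targets=[{"dx":-0.3667,"dy":-0.2167,"dz":-0.0167,"rx":0,"ry":0,"rz":0.2167},{"dx":-0.3667,"dy":-0.2167,"dz":-0.0167,"rx":0,"ry":0,"rz":0.2167},{"dx":-0.3667,"dy":-0.2167,"dz":-0.0167,"rx":0,"ry":0,"rz":0.2167},{"dx":-0.3667,"dy":-0.2167,"dz":-0.0167,"rx":0,"ry":0,"rz":0.2167},{"dx":-0.7333,"dy":-0.4333,"dz":-0.0167,"rx":0,"ry":0,"rz":0.4333},{"dx":-0.7333,"dy":-0.4333,"dz":-0.0167,"rx":0,"ry":0,"rz":0.4333},{"dx":-0.7333,"dy":-0.4333,"dz":-0.0167,"rx":0,"ry":0,"rz":0.4333},{"dx":-0.7333,"dy":-0.4333,"dz":-0.0167,"rx":0,"ry":0,"rz":0.4333},{"dx":-0.7333,"dy":-0.4333,"dz":-0.0167,"rx":0,"ry":0,"rz":0.4333},{"dx":-0.7333,"dy":-0.4333,"dz":-0.0167,"rx":0,"ry":0,"rz":0.4333},{"dx":-0.7333,"dy":-0.4333,"dz":-0.0167,"rx":0,"ry":0,"rz":0.4333},{"dx":-0.7333,"dy":-0.4333,"dz":-0.0167,"rx":0,"ry":0,"rz":0.4333},{"dx":-0.7333,"dy":-0.4333,"dz":-0.0167,"rx":0,"ry":0,"rz":0.4333},{"dx":-0.7333,"dy":-0.4333,"dz":-0.0167,"rx":0,"ry":0,"rz":0.4333}])

```text
clock: 2.62
tcp_pos: [0.5101, 0.0674, 0.2408]
tcp_rot: [0.612, 0.791, -0.0, -0.0]
contact_force: [0.3, 0.6, 0.9]
finger_gap: 1.003
finger_force: 0.0
```

Run:
```python
from h import *
np.set_printoptions(precision=4,suppress=True)
o=arm.get_obs();print(o['clock'],o['tcp_pos'],Rn.from_quat(o['tcp_rot']).as_matrix()[:,0],o['joints'])
P=arm.camera_params('wrist');im=save('wrist','w2.png')
import pickle;pickle.dump(P,open('w2.pkl','wb'))
print([(n,[(np.round(d['location'],1).tolist(),round(d['score'],2)) for d in arm.spot_in('wrist',n)][:3]) for n in('loop','eye','collar','post')])
print(proj('wrist',[.5063,.0681,.097],P))
```

```text
2.6167 [0.5101 0.0674 0.2408] [-0.251   0.968  -0.0001] [-0.0965  0.2829  1.5127 -0.0002  1.3464 -0.3501]
[('loop', [([313.5, 182.5], 0.78)]), ('eye', [([316.9, 178.9], 0.79)]), ('collar', [([314.8, 185.0], 0.56)]), ('post', [([300.8, 160.7], 0.91)])]
[[315.1611 188.8344]]
```

View pics/w2.png

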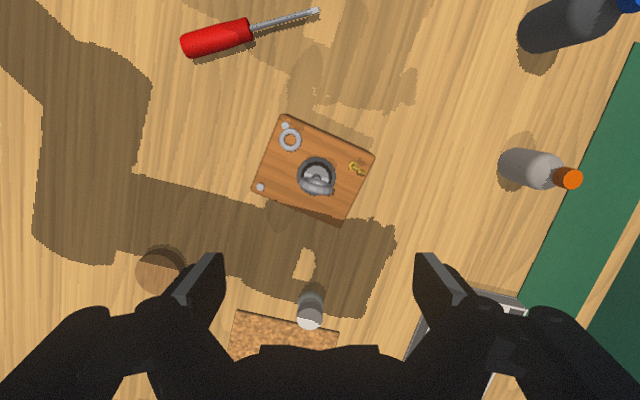

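The wrist view shows the post at (312,170), the loop at (316,180) seen from a little off vertical, and the hook at (357,168). I'll triangulate the loop and overlay candidate yaws.

Run:
```python
from h import *
import pickle
P=pickle.load(open('w2.pkl','rb'))
X,r=tri([ray('top',(286.7,219.9)),ray('side',(325.9,225.4)),ray('wrist',(315,181.5),P)]);print(X,r)
w=cv2.imread('pics/w2.png');s=cv2.imread('pics/side0.png');c0=np.array([X[0],X[1],.0972])
def tor(yaw,c):
    a=np.radians(yaw);h=np.array([-np.sin(a),np.cos(a),0]) # in-plane horizontal; hole axis=yaw
    n=np.array([np.cos(a),np.sin(a),0]);t=np.linspace(0,2*np.pi,60)
    return [c+rr*(np.outer(np.cos(t),h)+np.outer(np.sin(t),[0,0,1]))+k*n for rr,k in((.009,0),(.017,0),(.013,.004),(.013,-.004))]
def draw(im,cam,PP,box,yaw,f):
    x0,y0,x1,y1=box;q=cv2.resize(im[y0:y1,x0:x1],None,fx=f,fy=f,interpolation=cv2.INTER_CUBIC)
    if yaw is not None:
        for T,col in zip(tor(yaw,c0),((0,255,0),(0,255,255),(0,0,255),(255,0,0))):
            p=(proj(cam,T,PP)-[x0-.5,y0-.5])*f
            cv2.polylines(q,[np.int32(p)],True,col,1)
    cv2.putText(q,str(yaw),(3,15),0,.5,(255,255,255),1);return q
rows=[]
ys=[None,75,95,115]
rows.append(np.hstack([draw(w,'wrist',P,(290,152,340,202),y,4) for y in ys]))
rows.append(np.hstack([draw(s,'side',None,(302,205,352,255),y,4) for y in ys]))
cv2.imwrite('pics/fit.png',np.vstack(rows))
```

```text
[0.50574788 0.06995811 0.08664818] [np.float64(1.9), np.float64(1.5), np.float64(2.7)]
```

View pics/fit.png

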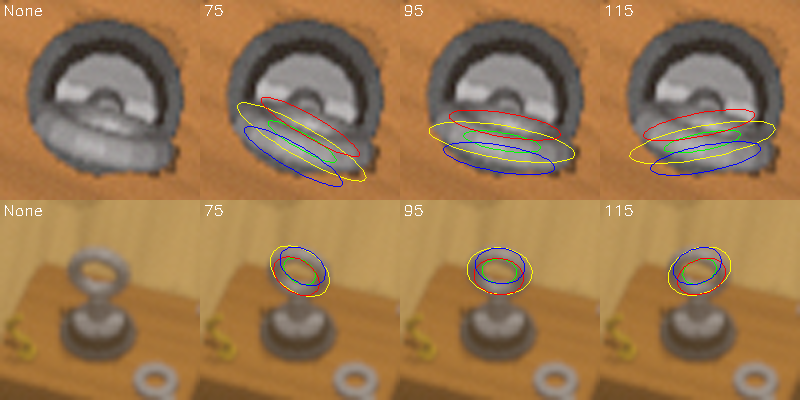

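Converted, -40 cm / 60 = -0.6667, -9.7 cm / 60 = -0.1617.

arm_command(targets=[{"dx":-0.6667,"dy":-0.1617,"dz":0.0667,"rx":0,"ry":0,"rz":0},{"dx":-0.6667,"dy":-0.1617,"dz":0.0667,"rx":0,"ry":0,"rz":0},{"dx":-0.6667,"dy":-0.1617,"dz":0.0667,"rx":0,"ry":0,"rz":0},{"dx":-0.6667,"dy":-0.1617,"dz":0.0667,"rx":0,"ry":0,"rz":0},{"dx":-0.6667,"dy":-0.1617,"dz":0.0667,"rx":0,"ry":0,"rz":0},{"dx":-0.6667,"dy":-0.1617,"dz":0.0667,"rx":0,"ry":0,"rz":0},{"dx":-0.6667,"dy":-0.1617,"dz":0.0667,"rx":0,"ry":0,"rz":0},{"dx":-0.6667,"dy":-0.1617,"dz":0.0667,"rx":0,"ry":0,"rz":0},{"dx":-0.6667,"dy":-0.1617,"dz":0.0667,"rx":0,"ry":0,"rz":0},{"dx":-0.6667,"dy":-0.1617,"dz":0.0667,"rx":0,"ry":0,"rz":0},{"dx":-0.6667,"dy":-0.1617,"dz":0.0667,"rx":0,"ry":0,"rz":0},{"dx":-0.6667,"dy":-0.1617,"dz":0.0667,"rx":0,"ry":0,"rz":0},{"dx":-0.6667,"dy":-0.1617,"dz":0.0667,"rx":0,"ry":0,"rz":0}])

```text
clock: 3.95
tcp_pos: [0.5173, -0.3404, 0.2014]
tcp_rot: [0.61, 0.792, 0.0, -0.0]
contact_force: [-0.1, 0.4, 0.4]
finger_gap: 0.997
finger_force: 0.0
```

Run:
```python
from h import *
import pickle
np.set_printoptions(precision=4,suppress=True)
print('loop',*tri([ray('side',(326.4,222.5)),ray('wrist',(316.2,184.9),pickle.load(open('w2.pkl','rb')))]))
o=arm.get_obs();print(o['clock'],o['tcp_pos'],Rn.from_quat(o['tcp_rot']).as_matrix()[:,0],o['joints'])
P=arm.camera_params('wrist');im=save('wrist','w3.png');pickle.dump(P,open('w3.pkl','wb'))
print([(n,[(np.round(d['location'],1).tolist(),round(d['score'],2)) for d in arm.spot_in('wrist',n)][:3]) for n in('bar','tip')])
hsv=cv2.cvtColor(im,cv2.COLOR_RGB2HSV)
m=((hsv[:,:,2]<45)).astype(np.uint8);m[260:]=0
n,l,st,ce=cv2.connectedComponentsWithStats(m)
for i in range(1,n):
    if st[i,4]>300: print('dark',st[i],ce[i],cv2.minAreaRect(np.argwhere(l==i)[:,::-1].astype(np.float32)))
```

```text
loop [0.5058 0.0723 0.0991] [np.float64(0.4), np.float64(0.4)]
3.95 [ 0.5173 -0.3404  0.2014] [-0.2558  0.9667  0.0004] [-0.771   0.5444  1.2338  0.0003  1.3637 -1.0297]
[('bar', [([491.0, 210.3], 0.94), ([319.6, 155.9], 0.74), ([151.7, 160.9], 0.6)]), ('tip', [([316.5, 150.6], 0.81), ([153.4, 163.4], 0.8), ([486.6, 214.2], 0.61)])]
```

View pics/w3.png

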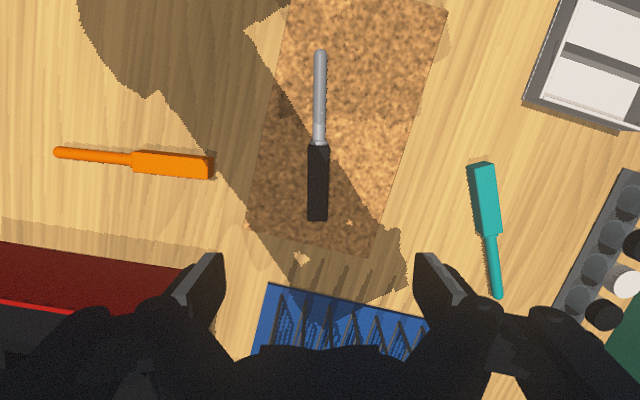

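The wrist view shows the black bar upright: nose at (320,50), handle from (318,144) to (317,221). The orange (150,160) and teal (485,215) look-alikes lie off the mat.

Run:
```python
from h import *
import pickle
np.set_printoptions(precision=4,suppress=True)
P=pickle.load(open('w3.pkl','rb'))
f=atz('wrist',(318.5,144),.028,P);t=atz('wrist',(317.2,220.5),.028,P);n=atz('wrist',(320.3,50),.018,P)
print(f,t,n,np.linalg.norm(f-t),np.linalg.norm((n-f)[:2]))
d=n-t;print('yaw handle',np.degrees(np.arctan2(*(f-t)[1::-1])),'bar',np.degrees(np.arctan2(d[1],d[0])))
# height check: side + wrist on nose
s=cv2.imread('pics/side0.png')
print('bar tri',*tri([ray('side',(348.5,146.1)),ray('wrist',(319.6,155.9),P)]))
c=(f+t)/2;c[2]=.010;print('c',c);totool(c)
```

```text
[ 0.5068 -0.3018  0.028 ] [ 0.5257 -0.3789  0.028 ] [ 0.4863 -0.217   0.018 ] 0.0793770878350283 0.08725377812198437
yaw handle 103.75708222189292 bar 103.68863261193854
bar tri [ 0.5086 -0.3137  0.0228] [np.float64(2.5), np.float64(2.5)]
c [ 0.5163 -0.3404  0.01  ]
shift cm [ 0.02 -0.13 19.19]
```

Converted, 19.2 cm / 60 = 0.32, 19 cm / 60 = 0.3167, 1 degrees / 120 = 0.0083.

arm_command(fingers=5, targets=[{"dx":0,"dy":-0.0017,"dz":0.25,"rx":0,"ry":0,"rz":0.0083},{"dx":0,"dy":-0.0017,"dz":0.25,"rx":0,"ry":0,"rz":0.0083},{"dx":0,"dy":-0.0017,"dz":0.25,"rx":0,"ry":0,"rz":0.0083},{"dx":0,"dy":-0.0017,"dz":0.25,"rx":0,"ry":0,"rz":0.0083},{"dx":0,"dy":-0.0017,"dz":0.2833,"rx":0,"ry":0,"rz":0.0083},{"dx":0,"dy":-0.0017,"dz":0.305,"rx":0,"ry":0,"rz":0.0083},{"dx":0,"dy":-0.0017,"dz":0.3167,"rx":0,"ry":0,"rz":0.0083},{"dx":0,"dy":-0.0017,"dz":0.32,"rx":0,"ry":0,"rz":0.0083},{"dx":0,"dy":-0.0017,"dz":0.32,"rx":0,"ry":0,"rz":0.0083}])

```text
clock: 4.85
tcp_pos: [0.5164, -0.342, 0.0101]
tcp_rot: [0.617, 0.787, -0.0, 0.001]
contact_force: [0.5, 0.2, 0.9]
finger_gap: 0.583
finger_force: 0.0
```

arm_command(fingers=1.5, targets=[{"dx":0,"dy":0,"dz":0,"rx":0,"ry":0,"rz":0},{"dx":0,"dy":0,"dz":0,"rx":0,"ry":0,"rz":0},{"dx":0,"dy":0,"dz":0,"rx":0,"ry":0,"rz":0},{"dx":0,"dy":0,"dz":0,"rx":0,"ry":0,"rz":0},{"dx":0,"dy":0,"dz":0,"rx":0,"ry":0,"rz":0},{"dx":0,"dy":0,"dz":0,"rx":0,"ry":0,"rz":0},{"dx":0,"dy":0,"dz":0,"rx":0,"ry":0,"rz":0},{"dx":0,"dy":0,"dz":0,"rx":0,"ry":0,"rz":0}])

```text
clock: 5.52
tcp_pos: [0.5166, -0.3425, 0.0107]
tcp_rot: [0.617, 0.787, -0.0, 0.001]
contact_force: [-0.4, 0.9, 6.2]
finger_gap: 0.237
finger_force: 60.9
```

Converted, 24.8 cm / 60 = 0.4133, 23 cm / 60 = 0.3833, 13.8 degrees / 120 = 0.115.

arm_command(targets=[{"dx":0,"dy":0,"dz":-0.0333,"rx":0,"ry":0,"rz":0},{"dx":0,"dy":0,"dz":-0.0833,"rx":0,"ry":0,"rz":0},{"dx":0,"dy":0,"dz":-0.1417,"rx":0,"ry":0,"rz":0},{"dx":0.05,"dy":0.01,"dz":-0.1417,"rx":0,"ry":0,"rz":0.025},{"dx":0.1083,"dy":0.0217,"dz":-0.1417,"rx":0,"ry":0,"rz":0.05},{"dx":0.1667,"dy":0.0333,"dz":-0.1417,"rx":0,"ry":0,"rz":0.075},{"dx":0.225,"dy":0.045,"dz":-0.1417,"rx":0,"ry":0,"rz":0.1},{"dx":0.2833,"dy":0.0567,"dz":-0.1417,"rx":0,"ry":0,"rz":0.115},{"dx":0.3417,"dy":0.0683,"dz":-0.1367,"rx":0,"ry":0,"rz":0.115},{"dx":0.3833,"dy":0.0767,"dz":-0.1367,"rx":0,"ry":0,"rz":0.115},{"dx":0.4133,"dy":0.0833,"dz":-0.1367,"rx":0,"ry":0,"rz":0.115},{"dx":0.4133,"dy":0.0833,"dz":-0.1367,"rx":0,"ry":0,"rz":0.115},{"dx":0.4133,"dy":0.0833,"dz":-0.1367,"rx":0,"ry":0,"rz":0.115},{"dx":0.4133,"dy":0.0833,"dz":-0.1367,"rx":0,"ry":0,"rz":0.115}])

```text
clock: 6.68
tcp_pos: [0.5058, -0.0899, 0.0915]
tcp_rot: [0.707, 0.707, 0.0, 0.0]
contact_force: [0.4, 0.0, -1.3]
finger_gap: 0.242
finger_force: 59.8
```

Run:
```python
from h import *
np.set_printoptions(precision=4,suppress=True)
o=arm.get_obs();R=Rn.from_quat(o['tcp_rot']).as_matrix();print(o['clock'],o['tcp_pos'],R,o['joints'],o['contact_force'],o['torque'],o['finger_gap'],o['finger_force'])
w=save('wrist','w4.png');t=save('top','t4.png');s=save('side','s4.png')
tip=o['tcp_pos']+R@[.132,0,-.0063]
print('tip',tip,{c:proj(c,tip)[0] for c in('wrist','top','side')},'loop',{c:proj(c,[.5058,.0723,.0975])[0] for c in('top','side')})
im=np.zeros((600,800,3),np.uint8)
im[:360,:576]=cv2.resize(w,(576,360))
im[360:600,:400]=cv2.resize(t[190:250,270:370],None,fx=4,fy=4,interpolation=cv2.INTER_CUBIC)
im[360:600,400:800]=cv2.resize(s[180:240,280:380],None,fx=4,fy=4,interpolation=cv2.INTER_CUBIC)
cv2.imwrite('pics/m4.png',im[:,:,::-1])
```

```text
6.6833 [ 0.5058 -0.0899  0.0915] [[ 0.0011  1.      0.0005]
 [ 1.     -0.0011 -0.0005]
 [-0.0005  0.0005 -1.    ]] [-0.4042  0.4456  1.7055 -0.0003  0.9899 -0.4029] [ 0.3827  0.013  -1.3068] [ 0.0032  0.0174 -0.0144] 0.24184058798943053 59.8211270570755
tip [0.5059 0.0421 0.0977] {'wrist': array([319.0957, -63.767 ]), 'top': array([297.0663, 218.8405]), 'side': array([328.4583, 213.1276])} loop {'top': array([284.489 , 218.9069]), 'side': array([326.1903, 223.0198])}
```

View pics/m4.png

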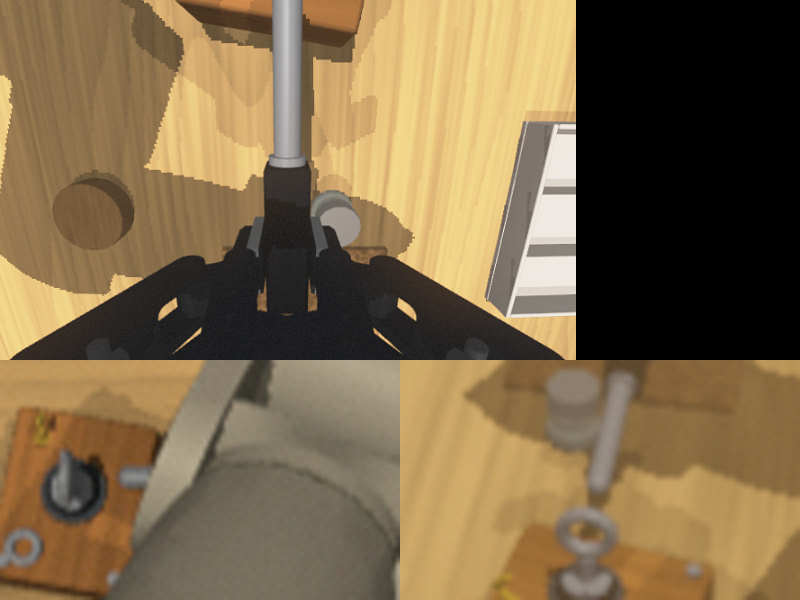

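Rod and loop line up in the side view: nose at about (329,212), hole at (326.5,222.5), close to the predictions. Inserting slowly.

Converted, 4.1 cm / 60 = 0.0683, 3.8 cm / 60 = 0.0633.

arm_command(targets=[{"dx":0.0083,"dy":0,"dz":0,"rx":0,"ry":0,"rz":0},{"dx":0.02,"dy":0,"dz":0,"rx":0,"ry":0,"rz":0},{"dx":0.0317,"dy":0,"dz":0,"rx":0,"ry":0,"rz":0},{"dx":0.0383,"dy":0,"dz":0,"rx":0,"ry":0,"rz":0},{"dx":0.0433,"dy":0,"dz":0,"rx":0,"ry":0,"rz":0},{"dx":0.0483,"dy":0,"dz":0,"rx":0,"ry":0,"rz":0},{"dx":0.0533,"dy":0,"dz":0,"rx":0,"ry":0,"rz":0},{"dx":0.0583,"dy":0,"dz":0,"rx":0,"ry":0,"rz":0},{"dx":0.0633,"dy":0,"dz":0,"rx":0,"ry":0,"rz":0},{"dx":0.0683,"dy":0,"dz":0,"rx":0,"ry":0,"rz":0},{"dx":0.0683,"dy":0,"dz":0,"rx":0,"ry":0,"rz":0}])

```text
clock: 7.75
tcp_pos: [0.5056, -0.0477, 0.0913]
tcp_rot: [0.707, 0.707, -0.0, -0.0]
contact_force: [-0.3, -0.5, -2.1]
finger_gap: 0.243
finger_force: 59.8
```

Converted, 2 cm / 60 = 0.0333, 1.9 cm / 60 = 0.0317.

arm_command(targets=[{"dx":0.005,"dy":0,"dz":0,"rx":0,"ry":0,"rz":0},{"dx":0.0117,"dy":0,"dz":0,"rx":0,"ry":0,"rz":0},{"dx":0.0183,"dy":0,"dz":0,"rx":0,"ry":0,"rz":0},{"dx":0.025,"dy":0,"dz":0,"rx":0,"ry":0,"rz":0},{"dx":0.0317,"dy":0,"dz":0,"rx":0,"ry":0,"rz":0},{"dx":0.0333,"dy":0,"dz":0,"rx":0,"ry":0,"rz":0},{"dx":0.0333,"dy":0,"dz":0,"rx":0,"ry":0,"rz":0}])

```text
clock: 8.33
tcp_pos: [0.5056, -0.0279, 0.0913]
tcp_rot: [0.707, 0.707, -0.0, 0.0]
contact_force: [0.6, -1.2, -2.5]
finger_gap: 0.24
finger_force: 59.8
```

Run:
```python
from h import *
np.set_printoptions(precision=4,suppress=True)
o=arm.get_obs();R=Rn.from_quat(o['tcp_rot']).as_matrix();print(o['clock'],o['tcp_pos'],o['joints'],o['contact_force'],o['torque'])
w=save('wrist','w5.png');s=save('side','s5.png')
print(proj('wrist',[.5058,.0723,.0975])[0])
im=np.hstack([cv2.resize(w[0:100,260:380],(480,400)),cv2.resize(s[190:250,302:350],(320,400),interpolation=cv2.INTER_CUBIC)])
cv2.imwrite('pics/m5.png',im[:,:,::-1])
```

```text
8.3333 [ 0.5056 -0.0279  0.0913] [-0.2868  0.4324  1.7271 -0.      0.982  -0.2864] [ 0.5874 -1.1508 -2.4608] [-0.0291  0.0625  0.0304]
[319.3482  30.0186]
```

View pics/m5.png

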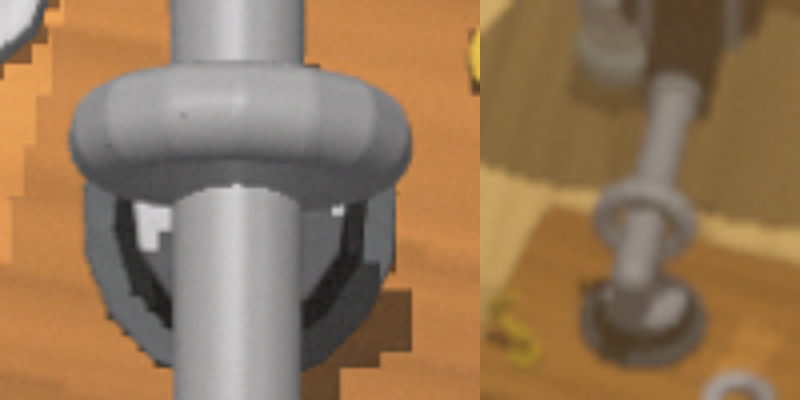

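The rod is through the loop: the wrist crop shows it passing under the ring, and the ring centre is where I predicted. Now I'll turn clockwise about the loop axis through the free play.

Converted, -4.32 cm / 60 = -0.072, -4.08 cm / 60 = -0.068, 25.5 degrees / 120 = 0.2125.

arm_command(targets=[{"dx":0.0002,"dy":-0.0087,"dz":0.0003,"rx":0,"ry":0,"rz":0.025},{"dx":0.001,"dy":-0.0175,"dz":0.0007,"rx":0,"ry":0,"rz":0.05},{"dx":0.002,"dy":-0.0262,"dz":0.001,"rx":0,"ry":0,"rz":0.075},{"dx":0.0037,"dy":-0.0348,"dz":0.0013,"rx":0,"ry":0,"rz":0.1},{"dx":0.0057,"dy":-0.0433,"dz":0.0013,"rx":0,"ry":0,"rz":0.125},{"dx":0.0082,"dy":-0.0517,"dz":0.0013,"rx":0,"ry":0,"rz":0.15},{"dx":0.0112,"dy":-0.0598,"dz":0.0013,"rx":0,"ry":0,"rz":0.175},{"dx":0.0145,"dy":-0.068,"dz":0.0013,"rx":0,"ry":0,"rz":0.2},{"dx":0.0163,"dy":-0.072,"dz":0.0013,"rx":0,"ry":0,"rz":0.2125},{"dx":0.0163,"dy":-0.072,"dz":0.0013,"rx":0,"ry":0,"rz":0.2125},{"dx":0.0163,"dy":-0.072,"dz":0.0013,"rx":0,"ry":0,"rz":0.2125}])

```text
clock: 9.35
tcp_pos: [0.4626, -0.0185, 0.0906]
tcp_rot: [0.846, 0.534, 0.0, 0.0]
contact_force: [0.1, -0.5, -1.4]
finger_gap: 0.241
finger_force: 59.8
```

```bash
cat > r.py <<'E'
from h import *
import sys
np.set_printoptions(precision=4,suppress=True)
L=np.array([.5058,.0724,.0968])
o=arm.get_obs();R=Rn.from_quat(o['tcp_rot']).as_matrix();p=o['tcp_pos'];F=o['contact_force'];T=o['torque']
r=p-L
m=np.cross(r,F)[2]+T[2]
m2=np.cross(p+[0,0,.0],F)[2]
print(o['clock'],'p',p,'yaw',np.degrees(np.arctan2(R[1,0],R[0,0])),'F',F,'T',T,'Maxis(torque@TCP)',m,'rxF',np.cross(r,F)[2],'loop in tool cm',R.T@(L-p)*100)
E
python3 r.py
```

```text
9.35 p [ 0.4626 -0.0185  0.0906] yaw 64.49189575217018 F [ 0.0731 -0.5308 -1.3858] T [ 0.0195 -0.0221  0.0091] Maxis(torque@TCP) 0.038729057858629304 rxF 0.029585181263993496 loop in tool cm [10.0694 -0.0155 -0.6189]
```

Converted, -2.78 cm / 60 = -0.0463, -2.44 cm / 60 = -0.0407, 16 degrees / 120 = 0.1333.

arm_command(targets=[{"dx":0.0002,"dy":-0.0058,"dz":0,"rx":0,"ry":0,"rz":0.0167},{"dx":0.0003,"dy":-0.0117,"dz":0,"rx":0,"ry":0,"rz":0.0333},{"dx":0.001,"dy":-0.0175,"dz":0,"rx":0,"ry":0,"rz":0.05},{"dx":0.0017,"dy":-0.0233,"dz":0,"rx":0,"ry":0,"rz":0.0667},{"dx":0.0025,"dy":-0.0292,"dz":0,"rx":0,"ry":0,"rz":0.0833},{"dx":0.0037,"dy":-0.0348,"dz":0,"rx":0,"ry":0,"rz":0.1},{"dx":0.005,"dy":-0.0407,"dz":0,"rx":0,"ry":0,"rz":0.1167},{"dx":0.0065,"dy":-0.0463,"dz":0,"rx":0,"ry":0,"rz":0.1333},{"dx":0.0065,"dy":-0.0463,"dz":0,"rx":0,"ry":0,"rz":0.1333},{"dx":0.0065,"dy":-0.0463,"dz":0,"rx":0,"ry":0,"rz":0.1333}])

```text
clock: 10.18
tcp_pos: [0.4398, -0.0036, 0.0907]
tcp_rot: [0.912, 0.411, 0.0, 0.001]
contact_force: [1.4, -5.5, -2.4]
finger_gap: 0.24
finger_force: 59.7
```

```bash
python3 r.py
```

```text
10.1833 p [ 0.4398 -0.0036  0.0907] yaw 48.517912191053476 F [ 1.3897 -5.4676 -2.3765] T [-0.8882 -0.1882 -0.3232] Maxis(torque@TCP) 0.14349738435162546 rxF 0.46668032952480343 loop in tool cm [10.0662 -0.0834 -0.605 ]
```

Contact: the axis moment reads 0.14 N·m, which matches the 0.15 running friction. From here I go in small steps.

Converted, -0.88 cm / 60 = -0.0147, -0.7 cm / 60 = -0.0117, 5 degrees / 120 = 0.0417.

arm_command(targets=[{"dx":0,"dy":-0.0043,"dz":0.0002,"rx":0,"ry":0,"rz":0.0125},{"dx":0.0002,"dy":-0.0088,"dz":0.0003,"rx":0,"ry":0,"rz":0.025},{"dx":0.0003,"dy":-0.0117,"dz":0.0003,"rx":0,"ry":0,"rz":0.0333},{"dx":0.0007,"dy":-0.0147,"dz":0.0005,"rx":0,"ry":0,"rz":0.0417},{"dx":0.0007,"dy":-0.0147,"dz":0.0005,"rx":0,"ry":0,"rz":0.0417},{"dx":0.0007,"dy":-0.0147,"dz":0.0005,"rx":0,"ry":0,"rz":0.0417}])

```text
clock: 10.68
tcp_pos: [0.4334, 0.0026, 0.0904]
tcp_rot: [0.929, 0.371, 0.0, 0.001]
contact_force: [1.2, -4.9, -3.0]
finger_gap: 0.243
finger_force: 59.8
```

```bash
python3 r.py
```

```text
10.6833 p [0.4334 0.0026 0.0904] yaw 43.50231029719225 F [ 1.2366 -4.9001 -2.9899] T [-0.9199 -0.2164 -0.4184] Maxis(torque@TCP) 0.02273127137011627 rxF 0.44109734797098316 loop in tool cm [10.0548 -0.074  -0.6372]
```

Converted, -0.44 cm / 60 = -0.0073, -0.22 cm / 60 = -0.0037, 2.5 degrees / 120 = 0.0208.

arm_command(targets=[{"dx":0,"dy":-0.0037,"dz":0.0002,"rx":0,"ry":0,"rz":0.0104},{"dx":0.0002,"dy":-0.0073,"dz":0.0002,"rx":0,"ry":0,"rz":0.0208},{"dx":0.0002,"dy":-0.0073,"dz":0.0002,"rx":0,"ry":0,"rz":0.0208}])

```text
clock: 10.93
tcp_pos: [0.4304, 0.006, 0.0903]
tcp_rot: [0.937, 0.35, 0.0, 0.001]
contact_force: [2.6, -5.1, -3.2]
finger_gap: 0.238
finger_force: 59.8
```

```bash
cat > r.py <<'E'
from h import *
np.set_printoptions(precision=3,suppress=True)
L=np.array([.5058,.0724,.0968]);M=[];FF=[]
for i in range(4):
    if i: arm.capture('side')
    o=arm.get_obs();R=Rn.from_quat(o['tcp_rot']).as_matrix();p=o['tcp_pos'];F=o['contact_force'];T=o['torque']
    M.append(np.cross(p-L,F)[2]+T[2]);FF.append(F)
print(o['clock'],'p',p,'yaw %.2f'%np.degrees(np.arctan2(R[1,0],R[0,0])),'F',np.mean(FF,0),'T',T,'M %.3f'%np.mean(M),np.array(M),'loop in tool cm',R.T@(L-p)*100)
E
python3 r.py
```

```text
11.0833 p [0.43  0.006 0.09 ] yaw 41.00 F [ 2.364 -5.285 -2.756] T [-0.96  -0.285 -0.461] M 0.099 [0.095 0.156 0.048 0.098] loop in tool cm [10.048 -0.076 -0.647]
```

Converted, -0.44 cm / 60 = -0.0073, 0.01 cm / 60 = 0.0002, 2.5 degrees / 120 = 0.0208.

arm_command(targets=[{"dx":0,"dy":-0.0037,"dz":0.0003,"rx":0,"ry":0,"rz":0.0104},{"dx":0.0002,"dy":-0.0073,"dz":0.0005,"rx":0,"ry":0,"rz":0.0208},{"dx":0.0002,"dy":-0.0073,"dz":0.0005,"rx":0,"ry":0,"rz":0.0208}])

```text
clock: 11.33
tcp_pos: [0.4276, 0.0094, 0.09]
tcp_rot: [0.944, 0.329, 0.001, 0.001]
contact_force: [1.6, -5.6, -1.8]
finger_gap: 0.241
finger_force: 59.8
```

```bash
python3 r.py
```

```text
11.4833 p [0.428 0.009 0.09 ] yaw 38.50 F [ 2.088 -5.966 -2.423] T [-0.978 -0.31  -0.453] M 0.163 [0.126 0.152 0.194 0.179] loop in tool cm [10.041 -0.076 -0.67 ]
```

Converted, -0.44 cm / 60 = -0.0073, -0.22 cm / 60 = -0.0037, 2.5 degrees / 120 = 0.0208.

arm_command(targets=[{"dx":0,"dy":-0.0037,"dz":0.0002,"rx":0,"ry":0,"rz":0.0104},{"dx":0.0002,"dy":-0.0073,"dz":0.0002,"rx":0,"ry":0,"rz":0.0208},{"dx":0.0002,"dy":-0.0073,"dz":0.0002,"rx":0,"ry":0,"rz":0.0208}])

```text
clock: 11.73
tcp_pos: [0.425, 0.0129, 0.09]
tcp_rot: [0.951, 0.308, 0.001, 0.001]
contact_force: [2.8, -5.2, -2.1]
finger_gap: 0.238
finger_force: 59.8
```

```bash
python3 r.py
```

```text
11.8833 p [0.425 0.013 0.09 ] yaw 36.00 F [ 2.568 -5.777 -2.28 ] T [-1.086 -0.337 -0.413] M 0.140 [0.097 0.074 0.2   0.188] loop in tool cm [10.037 -0.078 -0.678]
```

Converted, -0.44 cm / 60 = -0.0073, -0.22 cm / 60 = -0.0037, 2.5 degrees / 120 = 0.0208.

arm_command(targets=[{"dx":0,"dy":-0.0037,"dz":0.0002,"rx":0,"ry":0,"rz":0.0104},{"dx":0.0002,"dy":-0.0073,"dz":0.0002,"rx":0,"ry":0,"rz":0.0208},{"dx":0.0002,"dy":-0.0073,"dz":0.0002,"rx":0,"ry":0,"rz":0.0208}])

```text
clock: 12.13
tcp_pos: [0.4225, 0.0165, 0.0898]
tcp_rot: [0.958, 0.288, 0.001, 0.001]
contact_force: [2.7, -6.2, -3.0]
finger_gap: 0.242
finger_force: 59.8
```

```bash
python3 r.py
```

```text
12.2833 p [0.423 0.016 0.09 ] yaw 33.50 F [ 2.336 -5.905 -3.038] T [-1.036 -0.315 -0.516] M 0.113 [0.13  0.212 0.072 0.037] loop in tool cm [10.031 -0.078 -0.687]
```

Converted, -0.44 cm / 60 = -0.0073, -0.22 cm / 60 = -0.0037, 2.5 degrees / 120 = 0.0208.

arm_command(targets=[{"dx":0,"dy":-0.0037,"dz":0.0002,"rx":0,"ry":0,"rz":0.0104},{"dx":0.0002,"dy":-0.0073,"dz":0.0003,"rx":0,"ry":0,"rz":0.0208},{"dx":0.0002,"dy":-0.0073,"dz":0.0003,"rx":0,"ry":0,"rz":0.0208}])

```text
clock: 12.53
tcp_pos: [0.4202, 0.0203, 0.0897]
tcp_rot: [0.964, 0.267, 0.001, 0.001]
contact_force: [1.7, -5.8, -3.1]
finger_gap: 0.241
finger_force: 59.8
```

```bash
python3 r.py
```

```text
12.6833 p [0.42 0.02 0.09] yaw 30.99 F [ 2.249 -5.95  -2.822] T [-0.984 -0.339 -0.488] M 0.138 [0.065 0.233 0.057 0.197] loop in tool cm [10.024 -0.078 -0.702]
```

Converted, -0.44 cm / 60 = -0.0073, 0.02 cm / 60 = 0.0003, 2.5 degrees / 120 = 0.0208.

arm_command(targets=[{"dx":0,"dy":-0.0037,"dz":0.0002,"rx":0,"ry":0,"rz":0.0104},{"dx":0.0002,"dy":-0.0073,"dz":0.0003,"rx":0,"ry":0,"rz":0.0208},{"dx":0.0002,"dy":-0.0073,"dz":0.0003,"rx":0,"ry":0,"rz":0.0208}])

```text
clock: 12.93
tcp_pos: [0.4181, 0.0241, 0.0895]
tcp_rot: [0.969, 0.246, 0.001, 0.001]
contact_force: [2.9, -7.5, -3.0]
finger_gap: 0.238
finger_force: 59.9
```

```bash
python3 r.py
```

```text
13.0833 p [0.418 0.024 0.089] yaw 28.49 F [ 2.651 -6.363 -2.367] T [-1.039 -0.328 -0.503] M 0.170 [0.297 0.204 0.026 0.154] loop in tool cm [10.017 -0.08  -0.722]
```

Converted, -0.44 cm / 60 = -0.0073, -0.22 cm / 60 = -0.0037, 2.5 degrees / 120 = 0.0208.

arm_command(targets=[{"dx":0,"dy":-0.0037,"dz":0,"rx":0,"ry":0,"rz":0.0104},{"dx":0.0002,"dy":-0.0073,"dz":0.0002,"rx":0,"ry":0,"rz":0.0208},{"dx":0.0002,"dy":-0.0073,"dz":0.0002,"rx":0,"ry":0,"rz":0.0208}])

```text
clock: 13.33
tcp_pos: [0.4161, 0.028, 0.0894]
tcp_rot: [0.975, 0.224, 0.001, 0.001]
contact_force: [2.7, -5.7, -2.2]
finger_gap: 0.24
finger_force: 59.9
```

```bash
python3 r.py
```

```text
13.4833 p [0.416 0.028 0.089] yaw 25.99 F [ 2.36  -5.981 -2.727] T [-1.074 -0.345 -0.495] M 0.103 [0.056 0.078 0.16  0.117] loop in tool cm [10.012 -0.077 -0.73 ]
```

Converted, -0.44 cm / 60 = -0.0073, -0.22 cm / 60 = -0.0037, 2.5 degrees / 120 = 0.0208.

arm_command(targets=[{"dx":0,"dy":-0.0037,"dz":0,"rx":0,"ry":0,"rz":0.0104},{"dx":0.0002,"dy":-0.0073,"dz":0.0002,"rx":0,"ry":0,"rz":0.0208},{"dx":0.0002,"dy":-0.0073,"dz":0.0002,"rx":0,"ry":0,"rz":0.0208}])

```text
clock: 13.73
tcp_pos: [0.4143, 0.032, 0.0893]
tcp_rot: [0.979, 0.203, 0.001, 0.001]
contact_force: [2.2, -5.9, -2.0]
finger_gap: 0.237
finger_force: 59.9
```

```bash
python3 r.py
```

```text
13.8833 p [0.414 0.032 0.089] yaw 23.48 F [ 2.588 -6.143 -2.367] T [-1.061 -0.405 -0.547] M 0.103 [0.015 0.203 0.096 0.1  ] loop in tool cm [10.008 -0.076 -0.741]
```

Converted, -0.44 cm / 60 = -0.0073, -0.22 cm / 60 = -0.0037, 2.5 degrees / 120 = 0.0208.

arm_command(targets=[{"dx":0,"dy":-0.0037,"dz":0,"rx":0,"ry":0,"rz":0.0104},{"dx":0.0002,"dy":-0.0073,"dz":0.0002,"rx":0,"ry":0,"rz":0.0208},{"dx":0.0002,"dy":-0.0073,"dz":0.0002,"rx":0,"ry":0,"rz":0.0208}])

```text
clock: 14.13
tcp_pos: [0.4127, 0.036, 0.0892]
tcp_rot: [0.983, 0.182, 0.001, 0.001]
contact_force: [2.8, -7.4, -2.3]
finger_gap: 0.242
finger_force: 59.9
```

```bash
python3 r.py
```

```text
14.2833 p [0.413 0.036 0.089] yaw 20.98 F [ 3.305 -6.782 -2.809] T [-1.106 -0.402 -0.588] M 0.154 [0.177 0.212 0.117 0.111] loop in tool cm [10.    -0.074 -0.749]
```

Converted, -0.44 cm / 60 = -0.0073, -0.22 cm / 60 = -0.0037, 2.5 degrees / 120 = 0.0208.

arm_command(targets=[{"dx":0,"dy":-0.0037,"dz":0,"rx":0,"ry":0,"rz":0.0104},{"dx":0.0002,"dy":-0.0073,"dz":0.0002,"rx":0,"ry":0,"rz":0.0208},{"dx":0.0002,"dy":-0.0073,"dz":0.0002,"rx":0,"ry":0,"rz":0.0208}])

```text
clock: 14.53
tcp_pos: [0.4112, 0.0402, 0.0891]
tcp_rot: [0.987, 0.16, 0.001, 0.001]
contact_force: [2.8, -7.1, -3.2]
finger_gap: 0.244
finger_force: 59.9
```

```bash
python3 r.py
```

```text
14.6833 p [0.411 0.04  0.089] yaw 18.48 F [ 3.    -6.686 -2.523] T [-1.155 -0.407 -0.623] M 0.114 [0.137 0.143 0.099 0.075] loop in tool cm [ 9.994 -0.076 -0.757]
```

Converted, -0.44 cm / 60 = -0.0073, -0.22 cm / 60 = -0.0037, 2.5 degrees / 120 = 0.0208.

arm_command(targets=[{"dx":0,"dy":-0.0037,"dz":0,"rx":0,"ry":0,"rz":0.0104},{"dx":0.0002,"dy":-0.0073,"dz":0.0002,"rx":0,"ry":0,"rz":0.0208},{"dx":0.0002,"dy":-0.0073,"dz":0.0002,"rx":0,"ry":0,"rz":0.0208}])

```text
clock: 14.93
tcp_pos: [0.41, 0.0442, 0.089]
tcp_rot: [0.99, 0.139, 0.001, 0.001]
contact_force: [2.9, -8.8, -2.1]
finger_gap: 0.241
finger_force: 59.9
```

```bash
python3 r.py
```

```text
15.0833 p [0.41  0.044 0.089] yaw 15.99 F [ 2.878 -7.792 -2.671] T [-1.358 -0.416 -0.562] M 0.230 [0.31  0.241 0.204 0.167] loop in tool cm [ 9.992 -0.082 -0.767]
```

Converted, -0.26 cm / 60 = -0.0043, -0.13 cm / 60 = -0.0022, 1.5 degrees / 120 = 0.0125.

arm_command(targets=[{"dx":0,"dy":-0.0022,"dz":0,"rx":0,"ry":0,"rz":0.0063},{"dx":0,"dy":-0.0043,"dz":0,"rx":0,"ry":0,"rz":0.0125},{"dx":0,"dy":-0.0043,"dz":0,"rx":0,"ry":0,"rz":0.0125}])

```text
clock: 15.33
tcp_pos: [0.4093, 0.0465, 0.089]
tcp_rot: [0.992, 0.126, 0.001, 0.001]
contact_force: [3.5, -10.3, -3.2]
finger_gap: 0.241
finger_force: 59.8
```

```bash
python3 r.py
```

```text
15.4833 p [0.409 0.046 0.089] yaw 14.50 F [ 3.451 -9.255 -3.037] T [-1.465 -0.47  -0.49 ] M 0.503 [0.572 0.529 0.529 0.381] loop in tool cm [ 9.991 -0.094 -0.764]
```

Torque is now climbing at 0.50 N·m. One small step more brings it to mid-range.

Converted, -0.13 cm / 60 = -0.0022, 0.75 degrees / 120 = 0.0063.

arm_command(targets=[{"dx":0,"dy":-0.0022,"dz":0,"rx":0,"ry":0,"rz":0.0063},{"dx":0,"dy":-0.0022,"dz":0,"rx":0,"ry":0,"rz":0.0063},{"dx":0,"dy":-0.0022,"dz":0,"rx":0,"ry":0,"rz":0.0063}])

```text
clock: 15.73
tcp_pos: [0.409, 0.0476, 0.089]
tcp_rot: [0.993, 0.12, 0.001, 0.001]
contact_force: [3.0, -8.9, -3.7]
finger_gap: 0.24
finger_force: 59.8
```

```bash
python3 r.py
```

```text
15.8833 p [0.409 0.048 0.089] yaw 13.76 F [ 2.915 -8.942 -3.539] T [-1.544 -0.412 -0.418] M 0.537 [0.517 0.537 0.56  0.534] loop in tool cm [ 9.99  -0.099 -0.764]
```

Snug at about 0.55 N·m. Backing off to the middle of the play, then a check before drawing out.

Converted, 5.44 cm / 60 = 0.0907, 4.22 cm / 60 = 0.0703, -33 degrees / 120 = -0.275.

arm_command(targets=[{"dx":0.0002,"dy":0.0058,"dz":0,"rx":0,"ry":0,"rz":-0.0167},{"dx":0.0007,"dy":0.0145,"dz":0,"rx":0,"ry":0,"rz":-0.0417},{"dx":0.0017,"dy":0.0232,"dz":0,"rx":0,"ry":0,"rz":-0.0667},{"dx":0.003,"dy":0.0318,"dz":0,"rx":0,"ry":0,"rz":-0.0917},{"dx":0.0057,"dy":0.0432,"dz":0,"rx":0,"ry":0,"rz":-0.125},{"dx":0.01,"dy":0.057,"dz":0,"rx":0,"ry":0,"rz":-0.1667},{"dx":0.0157,"dy":0.0703,"dz":0,"rx":0,"ry":0,"rz":-0.2083},{"dx":0.0223,"dy":0.0833,"dz":0,"rx":0,"ry":0,"rz":-0.25},{"dx":0.0268,"dy":0.0907,"dz":0,"rx":0,"ry":0,"rz":-0.275},{"dx":0.0268,"dy":0.0907,"dz":0,"rx":0,"ry":0,"rz":-0.275},{"dx":0.0268,"dy":0.0907,"dz":0,"rx":0,"ry":0,"rz":-0.275}])

```text
clock: 16.8
tcp_pos: [0.4363, -0.0002, 0.0885]
tcp_rot: [0.918, 0.396, -0.0, -0.0]
contact_force: [-0.4, 0.8, -2.2]
finger_gap: 0.238
finger_force: 59.9
```

```bash
python3 r.py; python3 -c "
from h import *
w=save('wrist','w6.png');cv2.imwrite('pics/m6.png',cv2.resize(w[0:110,240:400],None,fx=4,fy=4)[:,:,::-1])"
```

```text
16.95 p [ 0.436 -0.     0.089] yaw 46.67 F [ 0.036 -0.236 -2.533] T [-0.087  0.008 -0.06 ] M -0.029 [-0.088  0.043 -0.001 -0.071] loop in tool cm [10.042  0.088 -0.814]
```

View pics/m6.png

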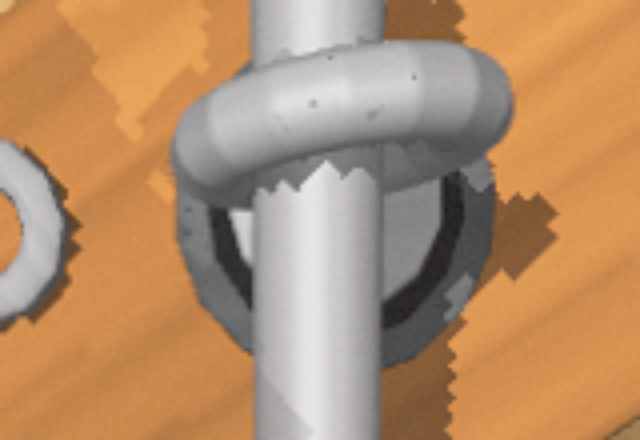

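The loop is snug and free of load, with the rod sitting about 2 mm left of the hole's centre. I'll shift 0.15 cm to centre it and draw straight out.

Converted, -6.5 cm / 60 = -0.1083, 0.15 cm / 60 = 0.0025.

arm_command(targets=[{"dx":0,"dy":0.0017,"dz":0,"rx":0,"ry":0,"rz":0},{"dx":-0.005,"dy":0.0025,"dz":0,"rx":0,"ry":0,"rz":0},{"dx":-0.0133,"dy":0.0025,"dz":0,"rx":0,"ry":0,"rz":0},{"dx":-0.0217,"dy":0.0025,"dz":0,"rx":0,"ry":0,"rz":0},{"dx":-0.03,"dy":0.0025,"dz":0,"rx":0,"ry":0,"rz":0},{"dx":-0.0383,"dy":0.0025,"dz":0,"rx":0,"ry":0,"rz":0},{"dx":-0.0467,"dy":0.0025,"dz":0,"rx":0,"ry":0,"rz":0},{"dx":-0.055,"dy":0.0025,"dz":0,"rx":0,"ry":0,"rz":0},{"dx":-0.0633,"dy":0.0025,"dz":0,"rx":0,"ry":0,"rz":0},{"dx":-0.075,"dy":0.0025,"dz":0,"rx":0,"ry":0,"rz":0},{"dx":-0.0917,"dy":0.0025,"dz":0,"rx":0,"ry":0,"rz":0},{"dx":-0.1083,"dy":0.0025,"dz":0,"rx":0,"ry":0,"rz":0},{"dx":-0.1083,"dy":0.0025,"dz":-0.0167,"rx":0,"ry":0,"rz":0},{"dx":-0.1083,"dy":0.0025,"dz":-0.05,"rx":0,"ry":0,"rz":0},{"dx":-0.1083,"dy":0.0025,"dz":-0.05,"rx":0,"ry":0,"rz":0}])

```text
clock: 18.25
tcp_pos: [0.3938, -0.0498, 0.121]
tcp_rot: [0.918, 0.396, 0.002, 0.002]
contact_force: [1.9, 0.6, -0.6]
finger_gap: 0.239
finger_force: 60.0
```

```bash
python3 r.py; python3 -c "
from h import *
totool([.5166,-.3425,.0102],Rn.from_quat([.617,.787,0,0]))"
```

```text
18.4 p [ 0.393 -0.049  0.118] yaw 46.68 F [ 0.455  0.224 -1.444] T [-0.031  0.027 -0.021] M 0.010 [ 0.131  0.061 -0.106 -0.047] loop in tool cm [16.59  -0.076  2.139]
shift cm [-12.86  29.18  10.79]
rotvec deg [-2.000e-02 -0.000e+00 -5.712e+01]
```

Converted, 29.2 cm / 60 = 0.4867, 26.4 cm / 60 = 0.44, -57 degrees / 120 = -0.475.

arm_command(targets=[{"dx":-0.02,"dy":0.0467,"dz":0,"rx":0,"ry":0,"rz":-0.0458},{"dx":-0.0417,"dy":0.0933,"dz":0,"rx":0,"ry":0,"rz":-0.0917},{"dx":-0.0633,"dy":0.1433,"dz":0,"rx":0,"ry":0,"rz":-0.1417},{"dx":-0.085,"dy":0.1933,"dz":0,"rx":0,"ry":0,"rz":-0.1917},{"dx":-0.1067,"dy":0.2433,"dz":0,"rx":0,"ry":0,"rz":-0.2417},{"dx":-0.1283,"dy":0.2933,"dz":0,"rx":0,"ry":0,"rz":-0.2917},{"dx":-0.15,"dy":0.3433,"dz":0,"rx":0,"ry":0,"rz":-0.3417},{"dx":-0.1717,"dy":0.3933,"dz":0,"rx":0,"ry":0,"rz":-0.3917},{"dx":-0.1933,"dy":0.44,"dz":0,"rx":0,"ry":0,"rz":-0.4333},{"dx":-0.215,"dy":0.4867,"dz":0,"rx":0,"ry":0,"rz":-0.475},{"dx":-0.215,"dy":0.4867,"dz":0.0167,"rx":0,"ry":0,"rz":-0.475},{"dx":-0.215,"dy":0.4867,"dz":0.0667,"rx":0,"ry":0,"rz":-0.475},{"dx":-0.215,"dy":0.4867,"dz":0.1167,"rx":0,"ry":0,"rz":-0.475},{"dx":-0.215,"dy":0.4867,"dz":0.15,"rx":0,"ry":0,"rz":-0.475},{"dx":-0.215,"dy":0.4867,"dz":0.1633,"rx":0,"ry":0,"rz":-0.475},{"dx":-0.215,"dy":0.4867,"dz":0.17,"rx":0,"ry":0,"rz":-0.475},{"dx":-0.215,"dy":0.4867,"dz":0.17,"rx":0,"ry":0,"rz":-0.475},{"dx":-0.215,"dy":0.4867,"dz":0.17,"rx":0,"ry":0,"rz":-0.475}])

```text
clock: 19.9
tcp_pos: [0.5175, -0.3432, 0.0177]
tcp_rot: [0.618, 0.786, -0.0, 0.001]
contact_force: [0.5, -0.3, -1.3]
finger_gap: 0.239
finger_force: 60.0
```

```bash
python3 r.py
```

```text
20.05 p [ 0.518 -0.343  0.018] yaw 103.70 F [ 0.3   -0.184 -1.587] T [ 0.002 -0.007 -0.029] M 0.120 [ 0.16   0.194 -0.036  0.162] loop in tool cm [40.642  8.715 -7.951]
```

Converted, 0.68 cm / 60 = 0.0113, 0.65 cm / 60 = 0.0108.

arm_command(targets=[{"dx":0,"dy":0,"dz":0.005,"rx":0,"ry":0,"rz":0},{"dx":0,"dy":0,"dz":0.0083,"rx":0,"ry":0,"rz":0},{"dx":0,"dy":0,"dz":0.0108,"rx":0,"ry":0,"rz":0},{"dx":0,"dy":0,"dz":0.0113,"rx":0,"ry":0,"rz":0},{"dx":0,"dy":0,"dz":0.0113,"rx":0,"ry":0,"rz":0},{"dx":0,"dy":0,"dz":0.0113,"rx":0,"ry":0,"rz":0}])

```text
clock: 20.55
tcp_pos: [0.517, -0.3428, 0.0107]
tcp_rot: [0.618, 0.786, -0.0, 0.0]
contact_force: [-4.1, 2.4, 6.3]
finger_gap: 0.238
finger_force: 61.2
```

On the mat with a light press. Opening and rising.

Converted, -19 cm / 60 = -0.3167, -18 cm / 60 = -0.3.

arm_command(fingers=4.5, targets=[{"dx":0,"dy":0,"dz":-0.0008,"rx":0,"ry":0,"rz":0},{"dx":0,"dy":0,"dz":-0.0008,"rx":0,"ry":0,"rz":0},{"dx":0,"dy":0,"dz":-0.0008,"rx":0,"ry":0,"rz":0},{"dx":0,"dy":0,"dz":-0.0008,"rx":0,"ry":0,"rz":0},{"dx":0,"dy":0,"dz":-0.0008,"rx":0,"ry":0,"rz":0},{"dx":0,"dy":0,"dz":-0.0008,"rx":0,"ry":0,"rz":0},{"dx":0,"dy":0,"dz":-0.0167,"rx":0,"ry":0,"rz":0},{"dx":0,"dy":0,"dz":-0.05,"rx":0,"ry":0,"rz":0},{"dx":0,"dy":0,"dz":-0.1,"rx":0,"ry":0,"rz":0},{"dx":0,"dy":0,"dz":-0.1667,"rx":0,"ry":0,"rz":0},{"dx":0,"dy":0,"dz":-0.2333,"rx":0,"ry":0,"rz":0},{"dx":0,"dy":0,"dz":-0.3,"rx":0,"ry":0,"rz":0},{"dx":0,"dy":0,"dz":-0.3167,"rx":0,"ry":0,"rz":0},{"dx":0,"dy":0,"dz":-0.3167,"rx":0,"ry":0,"rz":0}])

```text
clock: 21.72
tcp_pos: [0.518, -0.3436, 0.2044]
tcp_rot: [0.618, 0.786, -0.0, 0.004]
contact_force: [-1.3, 0.1, -0.9]
finger_gap: 0.529
finger_force: 0.0
```

Run:
```python
from h import *
w=save('wrist','w7.png');s=save('side','s7.png')
im=np.zeros((400,800,3),np.uint8);im[:250,:400]=cv2.resize(w,(400,250));im[:,400:]=s[80:380,150:450].repeat(1,0)[:,:300].shape and cv2.resize(s[80:380,150:450],(400,400))
cv2.imwrite('pics/m7.png',im[:,:,::-1])
```

```text
(no output)
```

View pics/m7.png

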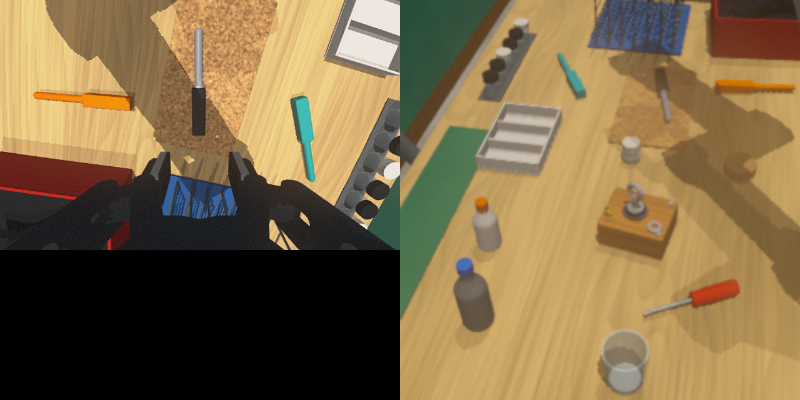

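The bar lies on the mat (wrist pane, 198,80), the gripper is clear, and the jar, cup and both bottles stand where they were.

```bash
python3 -c "
from rig import arm
print(arm.hand_in())"
```

```text
the job is handed in; nothing more can be done
None
```

I turned the eye bolt clockwise with the tommy bar until it was snug at about 0.55 N·m, drew the bar out and laid it back on the cork mat with the jar, cup and bottles undisturbed, and handed the job in at about 22 s (verdict not shown).

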